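Draw a bearing unit out of a deep hub with a twist-lock puller key

ROBOT

A 7-joint arm with a two-finger parallel gripper is mounted at the origin on a cart in front of the work surface, level with it; the furniture and walls round the work are solid. World frame = base frame: x ahead of the robot, y to its left, z up, the work surface at z = 0. Lengths are in m, angles in degrees, forces in N, time in s.
With the tool pointing down it reaches from about 0.425 to 0.875 m from the base axis. Payload 4.7 kg.
Tool frame: the origin (TCP) lies at the very end of the fingers, on their centre line; the grasp point (between the pads) lies 19 mm behind it; z points along the fingers, y is the line along which they close (so a half turn about z gives the same grasp; the last joint's range is limited). The gripper opens to 87 mm and grips with 3 to 60 N. Pads are 19 mm wide; open, the fingers measure 117 mm over their backs; the gripper's body (75 mm by 190 mm) begins 51 mm behind the grasp point.
Start: joints at [-70.296, 18.392, -4.016, 83.108, 1.295, 78.541, -3.26], TCP at [0.211, 0.615, 0.194] pointing down, gripper open.
Joint ranges: [-163.93, 163.93], [-17.29, 119.83], [-79.2, 71.16], [3.27, 140.29], [-89.18, 269.18], [5.43, 117.66], [-154.24, 154.24]. Speed limits (degrees/s): [147.25, 147.25, 180, 180, 180, 180, 180].

INTERFACE

Orientations are given as [roll, pitch, yaw] about the fixed x, y, z axes, in that order (R = Rz(yaw) Ry(pitch) Rx(roll)).
In Python, from cell import get_obs, read_camera, sign_off, silhouettes gives the robot as it stands.
- The arm moves only by the tool play_rows, never from a script. Its argument "steps" is a list that holds one entry, the list of rows, each a list of 7 numbers: the shift along the tool's x, y, z in m, then the turn, a rotation vector about the tool's x, y, z in rad, then the finger opening in m, from 0 to 0.087. A call has 1 to 12 rows; each row shifts and turns the commanded pose from where the row before left it, along the tool's axes as they then stand; what a row does not reach is not made up. A row lasts 1/10 s, in which the tool goes at most 50 mm and 8.59 degrees, less where a joint would pass 70% of its speed; a pose out of reach is approached as far as the arm can. A call is refused whole if a number of a shift passes 0.05 or a number of a turn 0.15, either way. A call with a gripper value outside its range is refused whole. The fingers move at their own pace and stop on an object; "force" is the grip in N (left out, the last holds). Time passes only in rows, so rows that do not move let the fingers close. It gives the time, the measured TCP pose, the force, the opening and the grip force at its end, in the units of the state.
- get_obs(): the state, without advancing time (a new reading comes with each control period).
- read_camera(name): name is "side" or "top"; returns a dict with "frame" (420x560x3 uint8, red, green, blue), "intrinsics" (3x3 intrinsics, pixels), "k1" (the pictures are not rectified: a ray, as slopes to the right and down, at radius r is drawn at 1 + k1 r^2 times it, then the intrinsics apply), "view" (4x4, takes a point from world to camera coordinates). Camera axes: x right, y up, looking along -z (the intrinsics and any distortion apply to the point x, -y, -z); pixel columns grow to the right and rows downward; lengths in m; the calibration is good to about 2 mm. A picture is of the moment at which its call begins. There is no depth.
- sign_off(): hands the job in; it is judged then, once.
Trained networks look in the newest picture that a camera, given by its name, has taken for a name from the list of things; names that differ only in an ending like _2 or _b are one class to them, and where a whole thing is asked for, a point or a joint stands for the part that bears it (a point fixed in the world has none). Each returns a list of dicts, best first, with "p" (0 to 1); they miss things now and then, are a little off and sometimes report something else, mostly with a low value. They report only what shows in the picture. A call takes as long as a camera call. They do not tell look-alikes from the thing itself.
- silhouettes(camera, name): "pixels" (420x560 bool, what is visible of it) and "extent" ([left, top, right, bottom] in pixels, round what is visible of it).
The state is a dict: "time_s": time; "qpos": joint angles; "joint_velocities": joint speeds; "effort": joint torques, N m; "tool_pos": TCP position; "tool_rot": TCP orientation; "force": force on the tool from outside, world axes, zero at the start; "wrist_torque": the same for the moment, N m; "grip_width": finger opening in m; "grasp_force": force on a finger pad.
Only numpy, scipy, OpenCV 4.12 (cv2) and the standard library are available. Lean on these libraries where they do the work, as an engineer would, in place of code of your own. Each camera call takes 0.05 s, during which the arm holds its last target. There are 200 camera calls.

TASK

Fetch the small bearing unit from the bottom of the deep hub with the puller key that hangs in the wooden stand: let the key down the bore, turn it under light pressure until its T-bar drops through the slot in the bearing, twist it clockwise to lock, and draw the bearing out. Set the bearing down gently and upright in the free part of the tray, unlock the key, and hang it back in its stand. Work with a light hand all through - pressing or pulling hard marks the bearing and the bore - and leave everything else where it is.

Things in the scene. Friction and masses are not known exactly. Their poses are not given: they have to be found in the camera images.
- puller_key: Steel puller key, 168 mm long, 0.16 kg, hanging upright. Origin at its nose tip, z up the shank. Going up: tapered pilot nose, 4 mm wide at the tip, 11 mm from z = 6 to 9 mm; T-bar 25 mm (along x) x 6 mm (y), z = 9 to 14 mm, top edges bevelled; shank 11 mm thick; collar 44 mm across, z = 112 to 117 mm. A half turn about z makes no difference.
- key_grip (a point): Where to pinch the key: middle of its flat black grip, 145 mm above the nose tip. The grip is 58 mm wide (key's x), 14 mm thick (key's y, the way to pinch it), z = 120 to 168 mm of the key. Held here, fingers reaching 25 mm lower still clear the hub's rim when the key is fully down.
- key_stand: Fixed beech block 74 x 74 x 130 mm with one upright round hole, 34 mm across, 120 mm deep, in the middle of its top. Origin at the centre of its underside. The key hangs in the hole, collar lying on the block's top, nose tip 18 mm above the origin; any yaw will do.
- hub: Fixed dark cast hub, 130 mm high, flange 104 mm and barrel 73 mm across, upright bore 49 mm wide, open at the top. Origin at the centre of its underside. The bearing rests at the bottom of the bore on a sprung plate that starts to give under about 3 N of push, then 1 mm per 1.5 N, and is solid after 5 mm. Over 20 N would mark bearing or bore.
- hub_rim (a point): Centre of the hub's mouth, 130 mm above the hub's origin.
- bearing_unit: Bearing 46 mm across, 25 mm high, about 0.25 kg, at the bottom of the bore (bearing's origin 18 mm above the hub's) with 1.5 mm play all round. Origin at the centre of its underside, z up; the pose is that of its outer ring. The inner steel sleeve, 33 mm across, turns stiffly in the ring (0.1 Nm) and holds the socket for the key.
- unit_mouth (a point): Centre of the bearing's top face, 25 mm above its origin. The sleeve's rim here is 4 mm thick with a slot 28 x 7.6 mm, widened to a 13 mm hole in the middle that centres the nose. The slot lies along the bearing's x axis give or take 0.8 rad, an angle nobody has measured. With the T-bar lying across the rim the nose tip is 9 mm below this point.
- unit_cavity (a point): Floor of the socket's cavity, 3 mm above the bearing's origin. Once the bar drops through the slot the nose can reach this floor. Under the rim the bar turns about 60 degrees clockwise (seen from above) to a stop and is locked; lifted, it then hangs with the nose tip 4 mm above the floor. Turned back to the other stop it lies in line with the slot (to 2 degrees) and comes straight up.
- tray: Fixed low aluminium tray, 130 mm (x) x 210 mm (y), walls 3 mm thick and 20 mm high, floor 3 mm thick. Origin at the centre of its underside. Two bearing cones stand at its -y end; the rest is free.
- tray_free (a point): Point on the tray's floor in the middle of its free part, 45 mm from the tray's middle towards its +y end; the floor is 3 mm above the work surface.
- cone_a: taper roller bearing cone, 50 mm across, 18 mm high, standing in the tray; leave alone. Origin at the centre of its underside.
- cone_b: second taper roller bearing cone, 50 mm across, 18 mm high, standing in the tray; leave alone. Origin at the centre of its underside.
- grease_tin: round grease tin, 68 mm across, 71 mm high, standing behind the hub; leave alone. Origin at the centre of its underside.
- tape_roll: roll of brown tape, 94 mm across, 24 mm high, lying behind the hub; leave alone. Origin at the centre of its underside.
Not all that is in view belongs to the job. Of the things that look like the puller_key, the larger one is meant.

How it is judged (in metres and radians):
On the way, in this order (a step that is already met when the one before it is completed fails the run):
1. the key's T-bar is inside the bearing's socket while the bearing is still at the bottom of the hub (z of puller_key in the frame of bearing_unit below 0.0095 m and horizontal distance between puller_key and bearing_unit below 0.006 m and z of bearing_unit in the frame of hub below 0.025 m), for 0.1 s.
2. the bearing hangs on the key, wholly above the hub's rim (z of bearing_unit in the frame of hub above 0.13 m and z of puller_key in the frame of bearing_unit below 0.0115 m and contact force between puller_key and bearing_unit above 0.5 N), for 0.1 s.
3. the bearing stands upright on the tray's floor and the key is out of it (z of bearing_unit in the frame of tray between 0 and 0.006 m and angle between bearing_unit's own z axis and vertical below 0.1 rad and distance between puller_key and bearing_unit above 0.03 m), for 0.1 s.
At the end, for the whole second after the job is handed in: The bearing unit stands upright (0.1 rad) and still on the tray's floor, x within 45 mm of the tray's middle, y from -30 to +85 mm; the key hangs upright (0.1 rad) and still in its stand, collar on the block (nose tip 12 to 22 mm above its underside, within 12 mm of the hole's axis) (x of bearing_unit in the frame of tray between -0.045 and 0.045 m and y of bearing_unit in the frame of tray between -0.03 and 0.085 m and z of bearing_unit in the frame of tray between 0 and 0.006 m and angle between each of bearing_unit, puller_key's own z axis and vertical below 0.1 rad and linear speed of each of bearing_unit, puller_key below 0.02 m/s and horizontal distance between puller_key and key_stand below 0.012 m and z of puller_key in the frame of key_stand between 0.012 and 0.022 m); the robot touches nothing.
It fails at once if key and bearing unit press or pull on one another with more than 20 N (contact force between puller_key and bearing_unit above 20 N).
It fails at once if the key rubs or knocks on the hub with more than 20 N (contact force between puller_key and hub above 20 N).
It fails at once if the bearing unit is dropped or knocked onto the tray (more than 30 N) (contact force between bearing_unit and tray above 30 N).
It fails at once if a bearing cone in the tray is shifted by more than 15 mm (distance of any of cone_a, cone_b from where it was at the start of the episode above 0.015 m).
It fails at once if the grease tin or the tape roll is shifted by more than 20 mm (distance of any of grease_tin, tape_roll from where it was at the start of the episode above 0.02 m).
It also fails if it takes over 67 s, if anything falls off the work surface, if the arm or the gripper's body presses on something with over 40 N, if the wrist force passes 120 N, or if a joint passes its speed limit or range.

## Working session

There is one attempt and no reset: what is moved stays moved. The work goes in short steps, Python scripts to look and compute and a tool call to move; the robot and the scene stay as the last step left them, time stands still between calls to the robot, and variables do not carry over. Pictures are saved under pics/ and viewed, at most 10 in all, crops included, and the job is handed in when it is done.

Besides the shell and the picture viewer there is one more tool, called after "Call:" as a command line: name --argument value ..., lists and objects as JSON in quotes. play_rows: Moves the arm, as the interface text tells. Its arguments: {"type":"object","properties":{"steps":{"type":"array","items":{"type":"array","items":{"type":"array","items":{"type":"number"}}}},"force":{"type":"number"}},"required":["steps"]}

```bash
mkdir -p pics; ls; cat > a.py <<'E'
from cell import *
import numpy as np, cv2
o=get_obs(); print({k:np.round(v,3) for k,v in o.items()})
for c in ("side","top"):
    r=read_camera(c); np.savez(c+".npz",**{k:np.array(v) for k,v in r.items()})
    cv2.imwrite(f"pics/{c}0.png",r["frame"][:,:,::-1])
    print(c,np.round(r["intrinsics"],1).tolist(),r["k1"],np.round(r["view"],3).tolist())
    for n in ["puller_key","key_stand","hub","tray","bearing_unit","cone_a","grease_tin","tape_roll"]:
        for s in silhouettes(c,n)[:3]:
            print(n,round(s["p"],2),np.round(s["extent"]).tolist(),s["pixels"].sum())
E
python3 a.py
```

```text
pics
{'time_s': np.float64(0.0), 'qpos': array([-70.296,  18.441,  -4.016,  83.174,   1.296,  78.542,  -3.259]), 'joint_velocities': array([-0.03 ,  0.033,  0.003,  0.02 ,  0.001,  0.025,  0.101]), 'effort': array([ 0.0000e+00, -4.9130e+01, -4.0400e-01, -3.1252e+01, -6.4000e-02,
        4.4000e-02,  0.0000e+00]), 'tool_pos': array([0.21 , 0.614, 0.193]), 'tool_rot': array([-1.79888e+02,  7.00000e-03,  1.61108e+02]), 'force': array([1.29 , 0.921, 0.514]), 'wrist_torque': array([-0.032, -0.009, -0.037]), 'grasp_force': np.float64(0.0), 'grip_width': np.float64(0.087)}
side [[485.2, 0.0, 276.2], [0.0, 485.2, 209.8], [0.0, 0.0, 1.0]] -0.037473999575963014 [[0.841, -0.542, 0.013, -0.509], [0.203, 0.338, 0.919, -0.209], [-0.502, -0.77, 0.394, -1.135], [0.0, 0.0, 0.0, 1.0]]
puller_key 0.85 [169.0, 171.0, 189.0, 189.0] 394
puller_key 0.74 [244.0, 244.0, 262.0, 295.0] 405
key_stand 0.65 [164.0, 184.0, 198.0, 234.0] 1353
hub 0.89 [233.0, 192.0, 265.0, 244.0] 1391
tray 0.68 [269.0, 254.0, 361.0, 321.0] 2564
cone_a 0.56 [308.0, 295.0, 326.0, 310.0] 246
cone_a 0.5 [327.0, 290.0, 345.0, 305.0] 267
[... 212 characters left out ...]
 276.5], [0.0, 539.0, 213.9], [0.0, 0.0, 1.0]] 0.006929493464553637 [[0.009, -1.0, -0.007, -0.069], [0.993, 0.008, 0.117, -0.565], [-0.117, -0.008, 0.993, -1.426], [0.0, 0.0, 0.0, 1.0]]
puller_key 0.73 [151.0, 265.0, 170.0, 288.0] 315
puller_key 0.61 [334.0, 265.0, 343.0, 287.0] 146
key_stand 0.68 [145.0, 260.0, 183.0, 290.0] 866
hub 0.62 [218.0, 207.0, 256.0, 246.0] 954
tray 0.77 [317.0, 198.0, 399.0, 255.0] 3460
bearing_unit 0.74 [231.0, 217.0, 242.0, 233.0] 159
cone_a 0.73 [372.0, 212.0, 392.0, 229.0] 168
cone_a 0.67 [370.0, 233.0, 389.0, 254.0] 114
cone_a 0.17 [227.0, 216.0, 243.0, 231.0] 175
grease_tin 0.94 [261.0, 154.0, 291.0, 186.0] 623
tape_roll 0.83 [207.0, 150.0, 238.0, 183.0] 662
```

```bash
python3 - <<'E'
import cv2
a=cv2.imread("pics/side0.png")[140:340,130:400];b=cv2.imread("pics/top0.png")[140:310,130:420]
cv2.imwrite("pics/s1.png",cv2.resize(a,(800,593),interpolation=cv2.INTER_CUBIC));cv2.imwrite("pics/t1.png",cv2.resize(b,(800,469),interpolation=cv2.INTER_CUBIC))
E
```

```text
(no output)
```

View pics/s1.png

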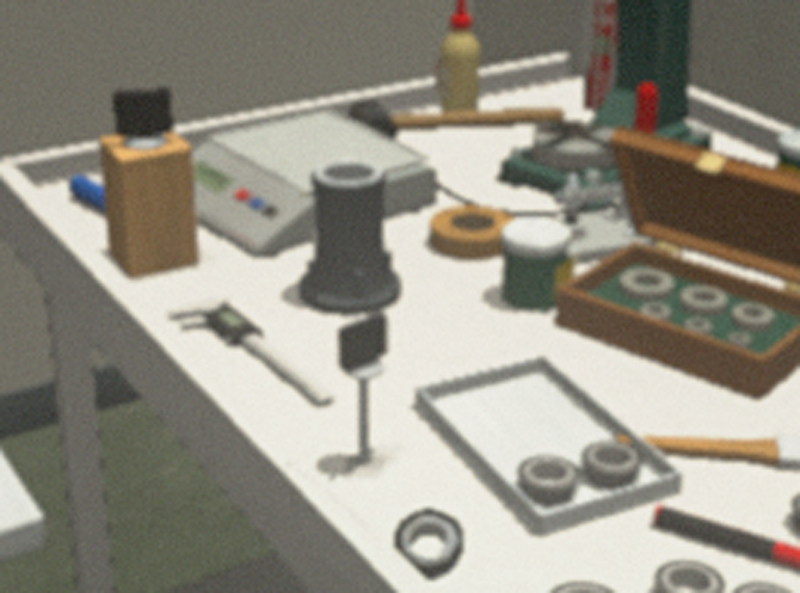

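View pics/t1.png

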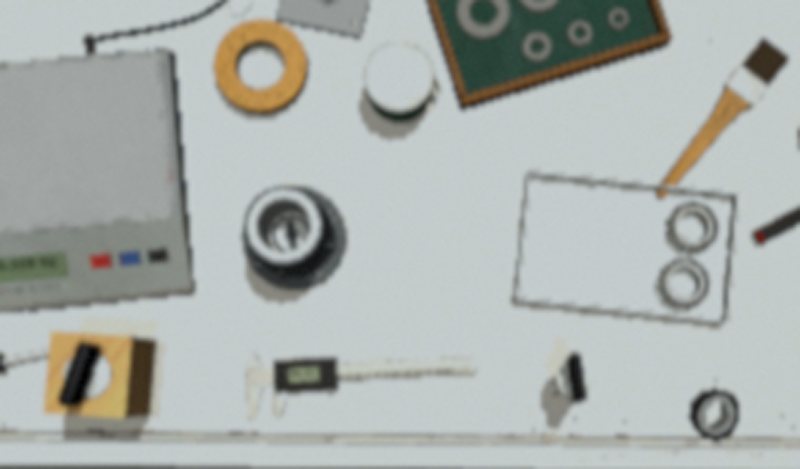

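The side view shows the wanted key in the wooden stand (crop 145,110), the hub (350,235) and the tray (545,450); a smaller look-alike stands near (362,380). In the top view the key grip is at (80,375), the hub mouth at (285,230), with a bright slot visible in the bore, and the tray at (625,250).

```bash
cat > h.py <<'E'
import numpy as np, cv2
from scipy.optimize import minimize
def load(c): return dict(np.load(c+".npz"))
def proj(c,P):
    P=np.atleast_2d(P); q=P@c["view"][:3,:3].T+c["view"][:3,3]
    s=np.c_[q[:,0],-q[:,1]]/-q[:,2:3]; s*=1+float(c["k1"])*(s**2).sum(1,keepdims=True)
    K=c["intrinsics"]; return s*[K[0,0],K[1,1]]+K[:2,2]
def back(c,uv,z):
    from scipy.optimize import fsolve
    return fsolve(lambda p:proj(c,[p[0],p[1],z])[0]-uv,[.6,0])
def box(w,d,z0,z1): return np.array([[x,y,z] for x in(-w/2,w/2) for y in(-d/2,d/2) for z in(z0,z1)])
def cyl(d,z0,z1): return np.array([[d/2*np.cos(a),d/2*np.sin(a),z] for a in np.arange(0,6.28,.2) for z in(z0,z1)])
def place(P,x,y,a): return P@np.array([[np.cos(a),np.sin(a),0],[-np.sin(a),np.cos(a),0],[0,0,1]])+[x,y,0]
S=8
def fit(cams,masks,parts,x0,yaw=True):
    "max IoU of the union of convex parts with masks"
    big=[cv2.resize(cv2.GaussianBlur(m.astype(np.float32),(3,3),.6),None,fx=S,fy=S,interpolation=cv2.INTER_LINEAR)>.5 for m in masks]
    def cost(p):
        t=0
        for c,m in zip(cams,big):
            r=np.zeros(m.shape,np.uint8)
            for q in parts:
                u=(proj(c,place(q,p[0],p[1],p[2] if yaw else 0))+.5)*S-.5
                cv2.fillConvexPoly(r,cv2.convexHull(np.round(u).astype(np.int32)),1)
            r=r>0; t+=1-(r&m).sum()/(r|m).sum()
        return t
    x0=list(x0)+([] if len(x0)==3 or not yaw else [0])
    sim=[np.array(x0)+d for d in np.vstack([np.zeros(len(x0)),np.diag([.01,.01,.3][:len(x0)])])]
    r=minimize(cost,x0,method="Nelder-Mead",options=dict(initial_simplex=sim,xatol=1e-5,fatol=1e-5))
    return r.x,r.fun/len(cams)
E
cat > b.py <<'E'
from h import *; from cell import *
cs={c:load(c) for c in("side","top")}
def near(c,n,uv):
    L=silhouettes(c,n); L.sort(key=lambda s:np.hypot((s["extent"][0]+s["extent"][2])/2-uv[0],(s["extent"][1]+s["extent"][3])/2-uv[1])); return L[0]["pixels"]
T=dict(puller_key=("side",(179,180),"top",(160,276)),hub=("side",(249,218),"top",(237,226)),key_stand=("side",(181,209),"top",(164,275)),tray=("side",(315,288),"top",(358,226)))
M={n:{v[0]:near(v[0],n,v[1]),v[2]:near(v[2],n,v[3])} for n,v in T.items()}
for c in cs: M["key_stand"][c]|=M["puller_key"][c]
grip=[box(.058,.014,.138,.186)]
parts=dict(puller_key=grip+[cyl(.044,.130,.135)],hub=[cyl(.104,0,.018),cyl(.073,0,.130)],key_stand=[box(.074,.074,0,.130)]+grip,tray=[box(.13,.21,0,.02)])
for n in T:
    ctr=back(cs["top"],T[n][3],.1 if n!="tray" else .01)
    for cams in (["side","top"],["top"],["side"]):
        best=min((fit([cs[c] for c in cams],[M[n][c] for c in cams],parts[n],[*ctr,a]) for a in ((0,.8,1.6,2.4) if n!="hub" else (0,))),key=lambda r:r[1])
        print(n,cams,np.round(best[0],4),round(best[1],3))
np.savez("M.npz",**{n+c:M[n][c] for n in M for c in M[n]})
E
python3 b.py
python3 - <<'E'
import cv2
b=cv2.imread("pics/top0.png")
a=cv2.resize(b[208:244,218:256],None,fx=14,fy=14,interpolation=cv2.INTER_CUBIC);k=cv2.resize(b[255:295,142:190],None,fx=12,fy=12,interpolation=cv2.INTER_CUBIC)
import numpy as np
c=np.zeros((520,760,3),np.uint8);a=a[:520];c[:a.shape[0]//1,:a.shape[1]][:]=a;k=cv2.resize(k,(220,183));c[:183,535:755]=k
cv2.imwrite("pics/t2.png",c)
E
```

```text
puller_key ['side', 'top'] [0.3985 0.2215 2.8677] 0.108
puller_key ['top'] [ 0.3986  0.2211 -0.2847] 0.094
puller_key ['side'] [0.4004 0.2288 2.5778] 0.069
hub ['side', 'top'] [0.5356 0.0456 0.1031] 0.121
hub ['top'] [0.5348 0.0457 0.0853] 0.182
hub ['side'] [ 0.5378  0.0485 -0.3512] 0.048
key_stand ['side', 'top'] [ 0.3989  0.2232 -0.0589] 0.036
key_stand ['top'] [0.3988 0.2234 3.087 ] 0.036
key_stand ['side'] [ 0.399   0.2227 -0.0647] 0.035
tray ['side', 'top'] [ 0.5294 -0.2827 -0.0954] 0.151
tray ['top'] [ 0.5294 -0.283   3.0493] 0.102
tray ['side'] [ 0.5297 -0.2823 -0.0998] 0.198
```

View pics/t2.png

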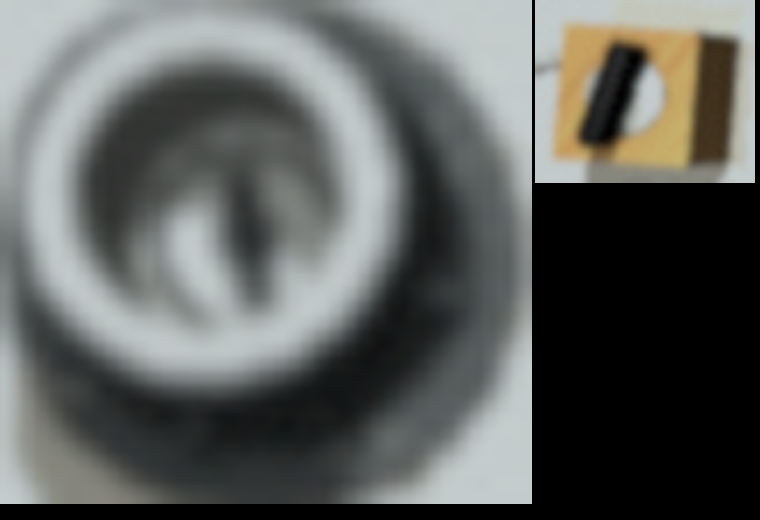

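```bash
cat > w.py <<'E'
import numpy as np,sys
from cell import get_obs
o=get_obs();p=o["tool_pos"];rpy=o["tool_rot"]
def to(x,y,z,yaw):
    c,s=np.cos(np.radians(rpy[2])),np.sin(np.radians(rpy[2]));d=np.array([x,y,z])-p
    t=(rpy[2]-yaw+180)%360-180
    return np.round([d[0]*c+d[1]*s,d[0]*s-d[1]*c,-d[2],np.radians(t)],4)
if len(sys.argv)>1: print("t",o["time_s"],p.round(4),rpy.round(2),"F",o["force"].round(1),"need",to(*map(float,sys.argv[1:5])))
E
python3 - <<'E'
from h import *
c=load("top"); f=cv2.cvtColor(c["frame"],cv2.COLOR_RGB2GRAY)
x0,y0=212,202; a=cv2.resize(f[y0:250,x0:262],None,fx=8,fy=8,interpolation=cv2.INTER_CUBIC)
for th in(110,130,150):
    # bore edge: along rays from approx centre, first outward crossing to bright ring & out
    cx,cy=(232.6-x0+.5)*8,(221.5-y0+.5)*8
    for lo,hi,nm in((7*8,11*8,"in"),(11*8,16*8,"out")):
        pts=[]
        for an in np.arange(0,6.28,.1):
            r=np.arange(lo,hi); v=a[np.clip((cy+r*np.sin(an)).astype(int),0,a.shape[0]-1),np.clip((cx+r*np.cos(an)).astype(int),0,a.shape[1]-1)].astype(int)
            g=np.diff(v[::4]);k=(g.argmax() if nm=="in" else g.argmin()); pts.append([cx+r[k*4+2]*np.cos(an),cy+r[k*4+2]*np.sin(an)])
        e=cv2.fitEllipse(np.array(pts,np.float32)); uv=np.array(e[0])/8-.5+[x0,y0]
        print(nm,uv.round(2),np.array(e[1]).round(1)/8,back(c,uv,.13).round(4))
    break
# slot: darkest strip expected at projected bearing top
print("bore bottom centre px",proj(c,[.5356,.0456,.043]),proj(c,[.5356,.0456,.13]))
for u in((235,185),(262,300)): print(back(c,(np.array(u)+.5)/14-.5+[218,208],.043).round(4))
E
python3 w.py .3985 .222 .215 164
```

```text
in [232.35 221.3 ] [18.2625 19.3875] [0.5344 0.0466]
out [232.71 221.79] [26.325  27.0375] [0.5332 0.0456]
bore bottom centre px [[235.57600468 224.2091723 ]] [[232.7381428  220.83403528]]
[0.5449 0.0491]
[0.5228 0.0436]
t 1.3 [0.2105 0.615  0.194 ] [179.99   0.   161.11] F [-0.2 -0.9  0.1] need [-0.3051 -0.3109 -0.021  -0.0505]
```

Call:
play_rows --steps '[[[-0.0255,-0.0259,-0.002,0,0,0,0.087],[-0.0255,-0.0259,-0.002,0,0,0,0.087],[-0.0255,-0.0259,-0.002,0,0,0,0.087],[-0.0255,-0.0259,-0.002,0,0,0,0.087],[-0.0255,-0.0259,-0.002,0,0,0,0.087],[-0.0255,-0.0259,-0.002,0,0,0,0.087],[-0.0255,-0.0259,-0.002,0,0,0,0.087],[-0.0255,-0.0259,-0.002,0,0,0,0.087],[-0.0255,-0.0259,-0.002,0,0,0,0.087],[-0.0255,-0.0259,-0.002,0,0,0,0.087],[-0.0255,-0.0259,-0.002,0,0,0,0.087],[-0.0255,-0.0259,0,0,0,-0.05,0.087]]]'

```text
time_s: 2.5
tool_pos: [0.4001, 0.2205, 0.2166]
tool_rot: [179.9, 0.0, 164.0]
force: [-0.2, -0.1, 0.1]
grip_width: 0.0872
grasp_force: 0.0
```

Call:
play_rows --steps '[[[0.0018,0.0005,0.02,0,0,0,0.087],[0,0,0.02,0,0,0,0.087],[0,0,0.016,0,0,0,0.087],[0,0,0.012,0,0,0,0.087],[0,0,0.0046,0,0,0,0.06],[0,0,0,0,0,0,0.0],[0,0,0,0,0,0,0.0],[0,0,0,0,0,0,0.0],[0,0,0,0,0,0,0.0],[0,0,0,0,0,0,0.0],[0,0,0,0,0,0,0.0],[0,0,0,0,0,0,0.0]]]' --force 35

```text
time_s: 3.7
tool_pos: [0.3978, 0.2228, 0.1435]
tool_rot: [180.0, 0.0, 164.0]
force: [-0.4, 0.1, -0.1]
grip_width: 0.0307
grasp_force: 0.0
```

Call:
play_rows --steps '[[[0,0,0,0,0,0,0.0],[0,0,0,0,0,0,0.0],[0,0,0,0,0,0,0.0],[0,0,0,0,0,0,0.0],[0,0,0,0,0,0,0.0],[0,0,0,0,0,0,0.0]]]'

```text
time_s: 4.3
tool_pos: [0.3978, 0.2229, 0.1434]
tool_rot: [180.0, 0.0, 164.0]
force: [0.4, 0.6, -1.0]
grip_width: 0.0141
grasp_force: 35.0
```

Call:
play_rows --steps '[[[0,0,-0.004,0,0,0,0.0],[0,0,-0.01,0,0,0,0.0],[0,0,-0.016,0,0,0,0.0],[0,0,-0.02,0,0,0,0.0],[0,0,-0.02,0,0,0,0.0],[0,0,-0.02,0,0,0,0.0],[0,0,-0.02,0,0,0,0.0],[0,0,-0.015,0,0,0,0.0],[0,0,-0.01,0,0,0,0.0],[0,0,0,0,0,0,0.0]]]'

```text
time_s: 5.3
tool_pos: [0.3984, 0.2232, 0.2798]
tool_rot: [179.9, 0.1, 164.0]
force: [0.4, 0.9, -1.3]
grip_width: 0.0137
grasp_force: 35.0
```

```bash
python3 w.py .535 .046 .2785 180; cat > c.py <<'E'
import sys
from h import *; from cell import *
def shot(c,tag):
    r=read_camera(c); np.savez(f"{c}_{tag}.npz",**{k:np.array(v) for k,v in r.items()}); return r
o=get_obs();p=o["tool_pos"];yaw=np.radians(o["tool_rot"][2])
for c in("side","top"):
    r=shot(c,sys.argv[1]); cam=load(f"{c}_{sys.argv[1]}")
    uv=proj(cam,[p[0],p[1],p[2]-.126])[0].astype(int); print(c,"expected nose px",uv, "grip",proj(cam,[p[0],p[1],p[2]+.019]))
    L=silhouettes(c,"puller_key")
    for s in L: print(round(s["p"],2),s["extent"],s["pixels"].sum())
    im=r["frame"][:,:,::-1]; x,y=uv; 
    cv2.imwrite(f"pics/{c}_{sys.argv[1]}.png",cv2.resize(im[max(y-70,0):y+40,max(0,x-60):x+60],None,fx=5,fy=5,interpolation=cv2.INTER_CUBIC))
E
python3 c.py k
```

```text
t 5.3 [0.3984 0.2232 0.2798] [1.7988e+02 9.0000e-02 1.6397e+02] F [ 0.4  0.9 -1.3] need [-0.1802 -0.1326  0.0013 -0.2798]
side expected nose px [177 180] grip [[174.68554977 132.47921286]]
0.78 [165.1, 126.1, 184.5, 177.7] 468
0.57 [238.3, 259.5, 276.6, 274.0] 237
top expected nose px [158 274] grip [[143.50810929 274.56315667]]
0.83 [296.8, 233.7, 314.7, 282.5] 404
```

View pics/side_k.png

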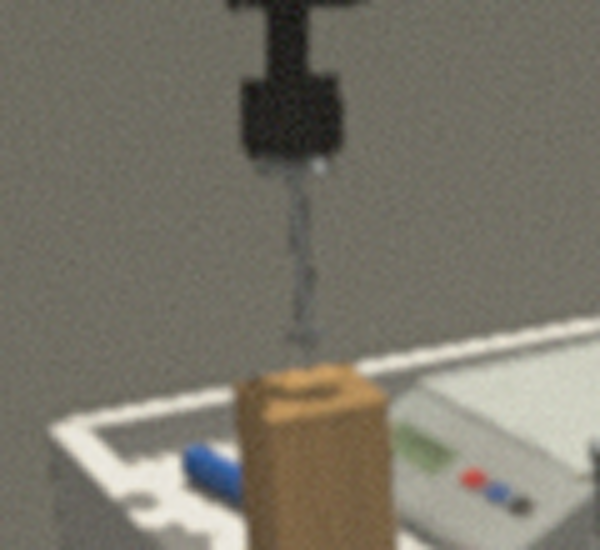

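The key hangs straight in the gripper, with the nose at about crop (307,345), just above the stand. I'll measure its lateral offset from the tool axis.

```bash
python3 - <<'E'
from h import *; from cell import *
cam=load("side_k"); f=cam["frame"].astype(float).mean(2)
o=get_obs();p=o["tool_pos"]
L=silhouettes("side","puller_key");m=L[0]["pixels"]
for h in(.02,.04,.06,.08,.1,.114,.125,.165):
    uv=proj(cam,[p[0],p[1],p[2]-.126+h])[0]; r=int(round(uv[1]))
    xs=np.flatnonzero(m[r]); 
    w=np.arange(int(uv[0])-7,int(uv[0])+9);bg=np.r_[f[r,w[:3]],f[r,w[-3:]]].mean();d=np.clip(bg-f[r,w],0,None)
    print(h,uv.round(1),xs.mean() if len(xs) else None,len(xs),"dark",round((d*w).sum()/d.sum(),2))
print("px per m along key x:",(proj(cam,p+[-.01*.961,.01*.276,-.05])-proj(cam,p+[0,0,-.05]))*100)
r=cam["view"]
m2=L[0]["pixels"]
# side image view of stand + hub: relative check of hub vs top cam
E
python3 w.py .535 .046 .2785 180
```

```text
0.02 [177.3 174.7] 178.0 7 dark 176.27
0.04 [176.9 168.3] 177.5 4 dark 176.68
0.06 [176.4 161.8] 177.0 3 dark 176.37
0.08 [176.  155.2] 176.5 4 dark 176.64
0.1 [175.5 148.6] 176.5 4 dark 176.94
0.114 [175.2 143.9] 176.5 10 dark 172.39
0.125 [174.9 140.2] 175.5 18 dark 173.62
0.165 [174.  126.6] 175.0 12 dark 173.39
px per m along key x: [[-345.92653917   25.26642392]]
t 5.55 [0.3974 0.2225 0.2773] [-1.7991e+02 -6.0000e-02  1.6396e+02] F [ 0.3  0.2 -1.8] need [-0.181  -0.1316 -0.0012 -0.2799]
```

Call:
play_rows --steps '[[[-0.01,-0.0073,0,0,0,0,0],[-0.018,-0.01318,0,0,0,0,0],[-0.022,-0.0161,0,0,0,0,0],[-0.022,-0.0161,0,0,0,0,0],[-0.022,-0.0161,0,0,0,0,0],[-0.022,-0.0161,0,0,0,0,0],[-0.022,-0.0161,0,0,0,0,0],[-0.018,-0.01318,0,0,0,0,0],[-0.014,-0.0103,0,0,0,0,0],[-0.01,-0.0073,0,0,0,0,0],[0,0,0,0,0,-0.1,0],[0,0,0,0,0,-0.12,0]]]'

```text
time_s: 6.75
tool_pos: [0.5345, 0.0455, 0.278]
tool_rot: [-180.0, -0.0, 176.8]
force: [0.6, 0.2, -1.4]
grip_width: 0.0138
grasp_force: 35.0
```

Call:
play_rows --steps '[[[0,0,0,0,0,-0.12,0],[0,0,0,0,0,-0.12,0],[0,0,0,0,0,-0.12,0],[0,0,0,0,0,-0.118,0],[0,0,0,0,0,0,0],[0,0,0,0,0,0,0]]]'

```text
time_s: 7.35
tool_pos: [0.5344, 0.0463, 0.2782]
tool_rot: [180.0, -0.0, -156.2]
force: [0.5, -0.3, -1.4]
grip_width: 0.0138
grasp_force: 35.0
```

```bash
python3 w.py .5345 .0464 .1785 204;python3 c.py h
```

```text
t 7.35 [0.5344 0.0463 0.2782] [ 1.800e+02 -2.000e-02 -1.562e+02] F [ 0.5 -0.3 -1.4] need [-0.0002  0.0001  0.0997 -0.0034]
side expected nose px [246 190] grip [[246.37579583 140.73729069]]
0.76 [237.0, 259.8, 276.3, 275.5] 221
0.62 [239.6, 135.8, 256.0, 187.1] 412
top expected nose px [231 220] grip [[225.81875562 213.51751819]]
0.58 [297.9, 232.8, 313.9, 281.6] 352
```

View pics/side_h.png

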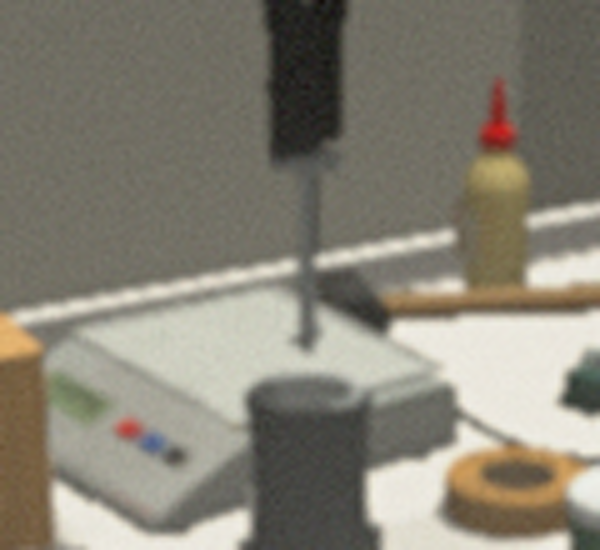

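The shank and the hub barrel are both centred at about crop x=307, so they line up. Going down.

Call:
play_rows --steps '[[[0,0,0.008,0,0,0,0],[0,0,0.014,0,0,0,0],[0,0,0.016,0,0,0,0],[0,0,0.016,0,0,0,0],[0,0,0.016,0,0,0,0],[0,0,0.014,0,0,0,0],[0,0,0.01,0,0,0,0],[0,0,0.006,0,0,0,0],[0,0,0.004,0,0,0,0],[0,0,0,0,0,0,0]]]'

```text
time_s: 8.55
tool_pos: [0.5344, 0.0465, 0.1741]
tool_rot: [-180.0, -0.0, -156.0]
force: [-0.5, 0.6, -1.3]
grip_width: 0.0134
grasp_force: 35.0
```

```bash
python3 w.py .5345 .0464 .1595 204
```

```text
t 8.55 [0.5344 0.0465 0.1741] [-1.8000e+02 -1.0000e-02 -1.5604e+02] F [-0.5  0.6 -1.3] need [-0.0001 -0.0001  0.0146 -0.0006]
```

Call:
play_rows --steps '[[[0,0,0.004,0,0,0,0],[0,0,0.003,0,0,0,0],[0,0,0.002,0,0,0,0],[0,0,0.002,0,0,0,0],[0,0,0,0,0,0,0]]]'

```text
time_s: 9.05
tool_pos: [0.5343, 0.0465, 0.1631]
tool_rot: [180.0, -0.0, -156.0]
force: [0.3, -0.6, -1.7]
grip_width: 0.0134
grasp_force: 35.0
```

Call:
play_rows --steps '[[[0,0,0.001,0,0,0,0],[0,0,0.001,0,0,0,0],[0,0,0.001,0,0,0,0],[0,0,0,0,0,0,0]]]'

```text
time_s: 9.45
tool_pos: [0.5344, 0.0466, 0.1603]
tool_rot: [180.0, 0.0, -156.0]
force: [1.0, 0.5, -1.2]
grip_width: 0.0135
grasp_force: 35.0
```

Call:
play_rows --steps '[[[0,0,0.001,0,0,0,0],[0,0,0.0005,0,0,0,0],[0,0,0,0,0,0,0]]]'

```text
time_s: 9.75
tool_pos: [0.5347, 0.0465, 0.1593]
tool_rot: [180.0, 0.0, -156.0]
force: [0.4, -0.7, 0.1]
grip_width: 0.0141
grasp_force: 35.0
```

Call:
play_rows --steps '[[[0,0,0.0005,0,0,0,0],[0,0,0.0005,0,0,0,0],[0,0,0,0,0,0,0]]]'

```text
time_s: 10.05
tool_pos: [0.5348, 0.0466, 0.1583]
tool_rot: [-180.0, 0.1, -156.0]
force: [-0.2, 0.6, 4.0]
grip_width: 0.0137
grasp_force: 35.0
```

Call:
play_rows --steps '[[[0,0,0,0,0,0.03,0],[0,0,0,0,0,0.03,0],[0,0,0,0,0,0.03,0],[0,0,0,0,0,0,0]]]'

```text
time_s: 10.45
tool_pos: [0.5347, 0.0465, 0.1581]
tool_rot: [-180.0, 0.0, -161.3]
force: [0.7, 0.2, 4.2]
grip_width: 0.0137
grasp_force: 35.0
```

Call:
play_rows --steps '[[[0,0,0,0,0,0.03,0],[0,0,0,0,0,0.03,0],[0,0,0,0,0,0,0]]]'

```text
time_s: 10.75
tool_pos: [0.5346, 0.0465, 0.1579]
tool_rot: [-180.0, 0.0, -164.7]
force: [0.3, -0.5, 4.0]
grip_width: 0.014
grasp_force: 35.0
```

Call:
play_rows --steps '[[[0,0,0,0,0,0.03,0],[0,0,0,0,0,0.03,0],[0,0,0,0,0,0,0]]]'

```text
time_s: 11.05
tool_pos: [0.5336, 0.0463, 0.1571]
tool_rot: [180.0, -0.1, -168.1]
force: [1.2, -1.0, -1.6]
grip_width: 0.0141
grasp_force: 35.0
```

Call:
play_rows --steps '[[[0,0,0,0,0,0.03,0],[0,0,0,0,0,0.03,0],[0,0,0,0,0,0,0]]]'

```text
time_s: 11.35
tool_pos: [0.5338, 0.0464, 0.1572]
tool_rot: [-180.0, -0.1, -171.6]
force: [-0.2, 0.7, -2.6]
grip_width: 0.0136
grasp_force: 35.0
```

Call:
play_rows --steps '[[[0,0,0,0,0,-0.04,0],[0,0,0.002,0,0,0,0],[0,0,0.001,0,0,0,0],[0,0,0,0,0,0,0]]]'

```text
time_s: 11.75
tool_pos: [0.534, 0.0464, 0.1544]
tool_rot: [-180.0, -0.1, -169.3]
force: [0.4, 0.8, -0.6]
grip_width: 0.0136
grasp_force: 35.0
```

Call:
play_rows --steps '[[[0,0,0.001,0,0,0,0],[0,0,0.001,0,0,0,0],[0,0,0.001,0,0,0,0],[0,0,0,0,0,0,0]]]'

```text
time_s: 12.15
tool_pos: [0.5343, 0.0466, 0.1517]
tool_rot: [180.0, -0.0, -169.2]
force: [0.2, 0.3, -2.5]
grip_width: 0.0138
grasp_force: 35.0
```

Call:
play_rows --steps '[[[0,0,0.001,0,0,0,0],[0,0,0.001,0,0,0,0],[0,0,0.001,0,0,0,0],[0,0,0,0,0,0,0]]]'

```text
time_s: 12.55
tool_pos: [0.5343, 0.0465, 0.1487]
tool_rot: [180.0, -0.0, -169.2]
force: [0.2, 1.1, -1.4]
grip_width: 0.0135
grasp_force: 35.0
```

Call:
play_rows --steps '[[[0,0,0.0007,0,0,0,0],[0,0,0.0005,0,0,0,0],[0,0,0,0,0,0,0]]]'

```text
time_s: 12.85
tool_pos: [0.5344, 0.0465, 0.1476]
tool_rot: [180.0, 0.0, -169.2]
force: [0.7, 0.3, -1.5]
grip_width: 0.0136
grasp_force: 35.0
```

Call:
play_rows --steps '[[[0,0,0,0,0,0.08,0],[0,0,0,0,0,0.1,0],[0,0,0,0,0,0.1,0],[0,0,0,0,0,0.1,0],[0,0,0,0,0,0.1,0],[0,0,0,0,0,0.1,0],[0,0,0,0,0,0.1,0],[0,0,0,0,0,0.1,0],[0,0,0,0,0,0.1,0],[0,0,0,0,0,0.06,0],[0,0,0,0,0,0,0]]]'

```text
time_s: 13.95
tool_pos: [0.5344, 0.0462, 0.1476]
tool_rot: [-180.0, 0.0, 136.9]
force: [0.6, 1.0, -1.6]
grip_width: 0.0135
grasp_force: 35.0
```

```bash
python3 w.py .5345 .0464 .1485 130; python3 -c "
from cell import *;print(get_obs()['wrist_torque'])"
```

```text
t 13.95 [0.5344 0.0462 0.1476] [-1.7999e+02  2.0000e-02  1.3692e+02] F [ 0.6  1.  -1.6] need [ 1.000e-04  2.000e-04 -9.000e-04  1.207e-01]
[-0.00886151 -0.00779801 -0.02730463]
```

Call:
play_rows --steps '[[[0,0,0,0,0,0.04,0],[0,0,0,0,0,0.04,0],[0,0,0,0,0,0.03,0],[0,0,0,0,0,0,0]]]'

```text
time_s: 14.35
tool_pos: [0.5344, 0.0464, 0.1477]
tool_rot: [180.0, 0.0, 130.7]
force: [0.0, 0.5, -2.5]
grip_width: 0.0138
grasp_force: 35.0
```

```bash
python3 w.py .5345 .0464 .1485 130; python3 -c "
from cell import *;print(get_obs()['wrist_torque'])"
```

```text
t 14.35 [0.5344 0.0464 0.1477] [1.8000e+02 1.0000e-02 1.3066e+02] F [ 0.   0.5 -2.5] need [-0.      0.0001 -0.0008  0.0115]
[-0.08369183  0.00451502 -0.00663041]
```

Call:
play_rows --steps '[[[0,0,0,0,0,0.04,0],[0,0,0,0,0,0.04,0],[0,0,0,0,0,0,0]]]'

```text
time_s: 14.65
tool_pos: [0.5344, 0.0464, 0.1477]
tool_rot: [180.0, 0.0, 126.1]
force: [-0.1, -0.0, -0.8]
grip_width: 0.0135
grasp_force: 35.0
```

```bash
python3 -c "
from cell import *;o=get_obs();print(o['wrist_torque'],o['tool_rot'])"
```

```text
[-0.06895412  0.02014099  0.06288265] [1.79999579e+02 2.71366142e-03 1.26099850e+02]
```

Call:
play_rows --steps '[[[0,0,-0.001,0,0,0,0],[0,0,-0.001,0,0,0,0],[0,0,-0.001,0,0,0,0],[0,0,-0.001,0,0,0,0],[0,0,-0.001,0,0,0,0],[0,0,-0.001,0,0,0,0],[0,0,-0.001,0,0,0,0],[0,0,0,0,0,0,0]]]'

```text
time_s: 15.45
tool_pos: [0.5345, 0.0465, 0.1548]
tool_rot: [180.0, 0.0, 126.0]
force: [0.4, -0.2, -3.4]
grip_width: 0.0139
grasp_force: 34.9
```

Call:
play_rows --steps '[[[0,0,-0.003,0,0,0,0],[0,0,-0.006,0,0,0,0],[0,0,-0.01,0,0,0,0],[0,0,-0.014,0,0,0,0],[0,0,-0.014,0,0,0,0],[0,0,-0.014,0,0,0,0],[0,0,-0.014,0,0,0,0],[0,0,-0.014,0,0,0,0],[0,0,-0.014,0,0,0,0],[0,0,-0.014,0,0,0,0],[0,0,-0.008,0,0,0,0],[0,0,-0.005,0,0,0,0]]]'

```text
time_s: 16.65
tool_pos: [0.5347, 0.0464, 0.2856]
tool_rot: [180.0, 0.0, 126.0]
force: [0.7, 0.6, -4.6]
grip_width: 0.0142
grasp_force: 34.9
```

Call:
play_rows --steps '[[[0,0,0,0,0,0,0],[0,0,0,0,0,0,0]]]'

```text
time_s: 16.85
tool_pos: [0.5341, 0.0464, 0.2841]
tool_rot: [-179.9, -0.0, 126.0]
force: [0.0, 0.3, -3.7]
grip_width: 0.0137
grasp_force: 34.9
```

```bash
python3 w.py .5337 -.2379 .285 126; python3 c.py u
```

```text
t 16.85 [0.5341 0.0464 0.2841] [-1.7995e+02 -2.0000e-02  1.2604e+02] F [ 0.   0.3 -3.7] need [-0.2297 -0.1676 -0.0009  0.0007]
side expected nose px [246 188] grip [[246.23838836 138.62413531]]
0.64 [238.6, 260.3, 277.5, 276.1] 270
0.62 [238.6, 131.0, 255.3, 180.3] 480
top expected nose px [231 220] grip [[225.4696919  213.32040755]]
0.76 [298.3, 232.5, 313.6, 281.5] 350
0.36 [263.5, 155.4, 290.1, 185.2] 593
```

View pics/side_u.png

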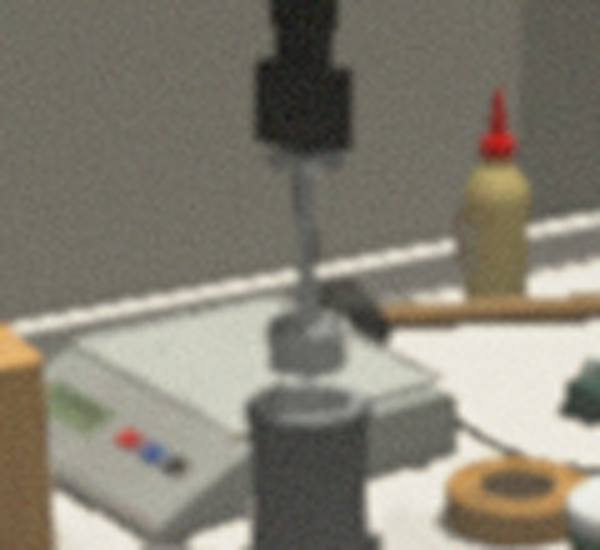

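The bearing hangs on the key at about crop (307,342), above the hub rim. Moving to the tray.

Call:
play_rows --steps '[[[-0.008,-0.0058,0,0,0,0,0],[-0.015,-0.011,0,0,0,0,0],[-0.021,-0.0153,0,0,0,0,0],[-0.025,-0.0182,0,0,0,0,0],[-0.026,-0.019,0,0,0,0,0],[-0.026,-0.019,0,0,0,0,0],[-0.026,-0.019,0,0,0,0,0],[-0.025,-0.0182,0,0,0,0,0],[-0.022,-0.0161,0,0,0,0,0],[-0.017,-0.0124,0,0,0,0,0],[-0.012,-0.0088,0,0,0,0,0],[-0.0067,-0.0048,0,0,0,0,0]]]'

```text
time_s: 18.25
tool_pos: [0.533, -0.2406, 0.2846]
tool_rot: [-179.9, 0.0, 125.9]
force: [-0.9, -0.0, -3.1]
grip_width: 0.0138
grasp_force: 34.9
```

```bash
python3 w.py .5337 -.2379 .185 126; python3 -c "
from cell import *;print(get_obs()['qpos'].round(1) )"
```

```text
t 18.25 [ 0.533  -0.2406  0.2846] [-1.7994e+02  4.0000e-02  1.2587e+02] F [-0.9 -0.  -3.1] need [ 0.0018  0.0021  0.0996 -0.0024]
[-19.3  10.9  48.   85.9  -8.   86.8  64.4]
```

Call:
play_rows --steps '[[[0,0.002,0.008,0,0,0,0],[0,0,0.014,0,0,0,0],[0,0,0.016,0,0,0,0],[0,0,0.016,0,0,0,0],[0,0,0.016,0,0,0,0],[0,0,0.016,0,0,0,0],[0,0,0.016,0,0,0,0],[0,0,0.014,0,0,0,0],[0,0,0.01,0,0,0,0],[0,0,0.007,0,0,0,0],[0,0,0.004,0,0,0,0],[0,0,0.002,0,0,0,0]]]'

```text
time_s: 19.45
tool_pos: [0.5358, -0.2368, 0.1456]
tool_rot: [180.0, 0.0, 126.0]
force: [-0.3, 0.8, -2.3]
grip_width: 0.0137
grasp_force: 34.9
```

Call:
play_rows --steps '[[[0,0,0.0015,0,0,0,0],[0,0,0.0015,0,0,0,0],[0,0,0,0,0,0,0],[0,0,0,0,0,0,0]]]'

```text
time_s: 19.85
tool_pos: [0.5358, -0.2368, 0.1429]
tool_rot: [180.0, 0.0, 126.0]
force: [0.9, 0.1, -3.1]
grip_width: 0.0136
grasp_force: 34.9
```

Call:
play_rows --steps '[[[0,0,0.001,0,0,0,0],[0,0,0.001,0,0,0,0],[0,0,0.001,0,0,0,0],[0,0,0.001,0,0,0,0],[0,0,0.001,0,0,0,0],[0,0,0,0,0,0,0]]]'

```text
time_s: 20.45
tool_pos: [0.5356, -0.2366, 0.1375]
tool_rot: [-180.0, -0.0, 126.0]
force: [0.3, -0.6, -3.1]
grip_width: 0.0136
grasp_force: 34.9
```

Call:
play_rows --steps '[[[0,0,0.0008,0,0,0,0],[0,0,0.0008,0,0,0,0],[0,0,0.0008,0,0,0,0],[0,0,0.0008,0,0,0,0],[0,0,0,0,0,0,0],[0,0,0,0,0,0,0]]]'

```text
time_s: 21.05
tool_pos: [0.5359, -0.2368, 0.1347]
tool_rot: [180.0, 0.0, 126.0]
force: [-0.3, -0.1, -1.1]
grip_width: 0.0136
grasp_force: 35.0
```

Call:
play_rows --steps '[[[0,0,0.001,0,0,0,0],[0,0,0,0,0,-0.08,0],[0,0,0,0,0,-0.12,0],[0,0,0,0,0,-0.12,0],[0,0,0,0,0,-0.12,0],[0,0,0,0,0,-0.12,0],[0,0,0,0,0,-0.12,0],[0,0,0,0,0,-0.12,0],[0,0,0,0,0,-0.12,0],[0,0,0,0,0,-0.1,0],[0,0,0,0,0,-0.06,0],[0,0,0,0,0,0,0]]]'

```text
time_s: 22.25
tool_pos: [0.5357, -0.2365, 0.1335]
tool_rot: [180.0, 0.0, -172.1]
force: [-0.2, -0.1, -1.9]
grip_width: 0.0136
grasp_force: 35.0
```

Call:
play_rows --steps '[[[0,0,0,0,0,-0.04,0],[0,0,0,0,0,-0.04,0],[0,0,0,0,0,0.015,0],[0,0,0,0,0,0,0]]]'

```text
time_s: 22.65
tool_pos: [0.5357, -0.2367, 0.1334]
tool_rot: [180.0, 0.0, -168.5]
force: [0.1, 0.3, -1.0]
grip_width: 0.0134
grasp_force: 35.0
```

Call:
play_rows --steps '[[[0,0,-0.001,0,0,0,0],[0,0,-0.001,0,0,0,0],[0,0,-0.001,0,0,0,0],[0,0,-0.001,0,0,0,0],[0,0,-0.001,0,0,0,0],[0,0,0,0,0,0,0]]]'

```text
time_s: 23.25
tool_pos: [0.5358, -0.2368, 0.1387]
tool_rot: [-180.0, 0.0, -168.4]
force: [-0.1, -0.2, -0.7]
grip_width: 0.0136
grasp_force: 35.0
```

Call:
play_rows --steps '[[[0,0,-0.002,0,0,0,0],[0,0,-0.002,0,0,0,0],[0,0,-0.002,0,0,0,0],[0,0,0,0,0,0,0]]]'

```text
time_s: 23.65
tool_pos: [0.5359, -0.2368, 0.1449]
tool_rot: [-180.0, 0.0, -168.4]
force: [-0.3, -0.3, -1.3]
grip_width: 0.0132
grasp_force: 35.0
```

Call:
play_rows --steps '[[[0,0,-0.003,0,0,0,0],[0,0,-0.004,0,0,0,0],[0,0,-0.006,0,0,0,0],[0,0,-0.01,0,0,0,0],[0,0,-0.014,0,0,0,0],[0,0,0,0,0,0,0]]]'

```text
time_s: 24.25
tool_pos: [0.5372, -0.2375, 0.1844]
tool_rot: [-179.9, 0.2, -168.4]
force: [0.9, -0.1, -1.4]
grip_width: 0.0138
grasp_force: 35.0
```

```bash
python3 w.py .5337 -.2379 .285 164;  python3 c.py v
```

```text
t 24.25 [ 0.5372 -0.2375  0.1844] [-179.88    0.25 -168.36] F [ 0.9 -0.1 -1.4] need [ 3.500e-03  3.000e-04 -1.006e-01  4.824e-01]
side expected nose px [305 260] grip [[307.43371627 206.88153531]]
0.69 [237.3, 259.4, 277.0, 274.6] 241
0.63 [300.1, 200.3, 317.7, 257.3] 533
top expected nose px [341 223] grip [[348.73947158 217.96533222]]
0.88 [298.3, 235.7, 315.7, 268.4] 276
```

View pics/side_v.png

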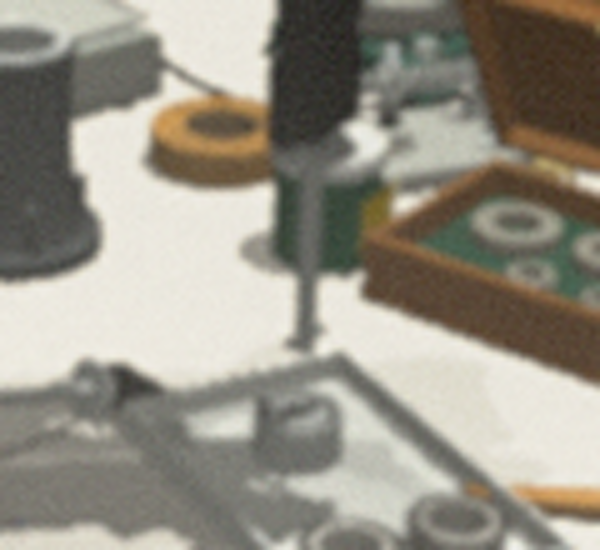

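The bearing stands upright in the free part of the tray, at about crop (298,430), and the key is clear of it. The look-alike at (95,385) had already tipped over by itself by 5 s, far from the arm.

Call:
play_rows --steps '[[[0,0,-0.01,0,0,0,0],[0,0,-0.018,0,0,0.08,0],[0,0,-0.02,0,0,0.1,0],[0,0,-0.02,0,0,0.1,0],[0,0,-0.018,0,0,0.1,0],[0,0,-0.012,0,0,0.102,0],[0,0,-0.004,0,0,0,0],[0,0,0,0,0,0,0]]]'

```text
time_s: 25.25
tool_pos: [0.5359, -0.2368, 0.284]
tool_rot: [180.0, 0.1, 164.2]
force: [0.9, -1.0, -2.0]
grip_width: 0.014
grasp_force: 35.0
```

```bash
python3 w.py .398 .2226 .285 164
```

```text
t 25.25 [ 0.5359 -0.2368  0.284 ] [1.8000e+02 5.0000e-02 1.6417e+02] F [ 0.9 -1.  -2. ] need [ 0.258   0.4044 -0.001   0.0029]
```

Call:
play_rows --steps '[[[0.008,0.0125,0,0,0,0,0],[0.008,0.0125,0,0,0,0,0],[0.01614,0.02531,0,0,0,0,0],[0.01614,0.02531,0,0,0,0,0],[0.01614,0.02531,0,0,0,0,0],[0.01614,0.02531,0,0,0,0,0],[0.01614,0.02531,0,0,0,0,0],[0.01614,0.02531,0,0,0,0,0],[0.01614,0.02531,0,0,0,0,0],[0.01614,0.02531,0,0,0,0,0],[0.01614,0.02531,0,0,0,0,0],[0.01614,0.02531,0,0,0,0,0]]]'

```text
time_s: 26.45
tool_pos: [0.4406, 0.0804, 0.2826]
tool_rot: [-180.0, -0.1, 164.1]
force: [0.2, -0.1, -1.3]
grip_width: 0.0134
grasp_force: 34.9
```

Call:
play_rows --steps '[[[0.01614,0.02531,0,0,0,0,0],[0.01614,0.02531,0,0,0,0,0],[0.01614,0.02531,0,0,0,0,0],[0.01614,0.02531,0,0,0,0,0],[0.008,0.0125,0,0,0,0,0],[0.008,0.0125,0,0,0,0,0],[0,0,0,0,0,0,0],[0,0,0,0,0,0,0],[0,0,0,0,0,0,0]]]'

```text
time_s: 27.35
tool_pos: [0.3996, 0.2215, 0.2835]
tool_rot: [-180.0, 0.0, 163.9]
force: [-0.8, 1.1, -2.6]
grip_width: 0.0137
grasp_force: 35.0
```

```bash
python3 w.py .398 .2226 .1445 164; python3 c.py r
```

```text
t 27.35 [0.3996 0.2215 0.2835] [-1.7999e+02  2.0000e-02  1.6390e+02] F [-0.8  1.1 -2.6] need [ 0.0019  0.0006  0.139  -0.0018]
side expected nose px [178 179] grip [[175.21910751 131.28403591]]
0.57 [239.4, 259.1, 275.9, 274.2] 218
top expected nose px [158 274] grip [[143.87205194 274.0031436 ]]
0.53 [298.3, 232.2, 313.2, 278.1] 246
```

View pics/side_r.png

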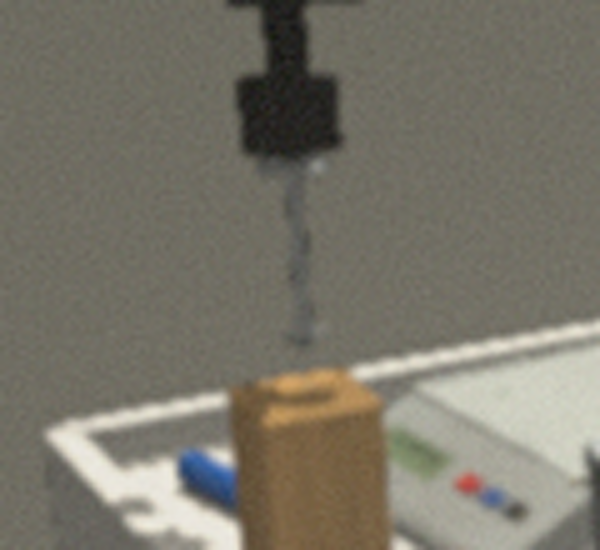

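The key is above the stand in the same position relative to the hole as when it was lifted out. Lowering it with force checks.

Call:
play_rows --steps '[[[0,0,0.006,0,0,0,0],[0,0,0.008,0,0,0,0],[0,0,0.006,0,0,0,0],[0,0,0.003,0,0,0,0],[0,0,0,0,0,0,0],[0,0,0,0,0,0,0]]]'

```text
time_s: 28.15
tool_pos: [0.3989, 0.2231, 0.2605]
tool_rot: [180.0, 0.0, 164.0]
force: [0.4, 0.8, -1.3]
grip_width: 0.0136
grasp_force: 35.0
```

```bash
python3 w.py .398 .2226 .1445 164
```

```text
t 28.15 [0.3989 0.2231 0.2605] [180.     0.   164.03] F [ 0.4  0.8 -1.3] need [ 0.0008 -0.0007  0.116   0.0006]
```

Position is within 1 mm of the original. Entering the hole.

Call:
play_rows --steps '[[[0,0,0.003,0,0,0,0],[0,0,0.003,0,0,0,0],[0,0,0.003,0,0,0,0],[0,0,0.003,0,0,0,0],[0,0,0.003,0,0,0,0],[0,0,0.003,0,0,0,0],[0,0,0,0,0,0,0]]]'

```text
time_s: 28.85
tool_pos: [0.3987, 0.2228, 0.2419]
tool_rot: [-180.0, -0.0, 164.0]
force: [-0.2, 0.5, -1.4]
grip_width: 0.0139
grasp_force: 35.0
```

```bash
python3 -c "
from cell import *;o=get_obs();print(o['wrist_torque'],o['force'])"
```

```text
[ 0.0260438   0.0085088  -0.01601738] [-0.23835341  0.48782082 -1.40409013]
```

Call:
play_rows --steps '[[[0,0,0.006,0,0,0,0],[0,0,0.01,0,0,0,0],[0,0,0.012,0,0,0,0],[0,0,0.012,0,0,0,0],[0,0,0.012,0,0,0,0],[0,0,0.012,0,0,0,0],[0,0,0.012,0,0,0,0],[0,0,0.009,0,0,0,0],[0,0,0.006,0,0,0,0],[0,0,0.003,0,0,0,0],[0,0,0.001,0,0,0,0],[0,0,0,0,0,0,0]]]'

```text
time_s: 30.05
tool_pos: [0.3992, 0.2232, 0.1478]
tool_rot: [180.0, 0.0, 164.0]
force: [-0.1, 0.0, -0.7]
grip_width: 0.0137
grasp_force: 35.0
```

Call:
play_rows --steps '[[[0,0,0.001,0,0,0,0],[0,0,0.001,0,0,0,0],[0,0,0.0007,0,0,0,0],[0,0,0,0,0,0,0]]]'

```text
time_s: 30.45
tool_pos: [0.3989, 0.223, 0.1447]
tool_rot: [180.0, 0.0, 164.0]
force: [-0.0, 0.3, -1.7]
grip_width: 0.0138
grasp_force: 35.0
```

Call:
play_rows --steps '[[[0,0,0.0005,0,0,0,0],[0,0,0.0005,0,0,0,0],[0,0,0,0,0,0,0]]]'

```text
time_s: 30.75
tool_pos: [0.3989, 0.223, 0.1437]
tool_rot: [-180.0, -0.0, 164.0]
force: [0.0, -0.4, -0.8]
grip_width: 0.0133
grasp_force: 35.0
```

Near or on the block, so I'm opening the gripper and rising.

Call:
play_rows --steps '[[[0,0,0.0004,0,0,0,0],[0,0,0,0,0,0,0.02],[0,0,0,0,0,0,0.03],[0,0,0,0,0,0,0.087],[0,0,0,0,0,0,0.087],[0,0,0,0,0,0,0.087],[0,0,0,0,0,0,0.087],[0,0,0,0,0,0,0.087]]]'

```text
time_s: 31.55
tool_pos: [0.3989, 0.223, 0.1434]
tool_rot: [180.0, 0.0, 164.0]
force: [0.9, 0.4, -0.6]
grip_width: 0.0601
grasp_force: 0.0
```

Call:
play_rows --steps '[[[0,0,-0.01,0,0,0,0.087],[0,0,-0.02,0,0,0,0.087],[0,0,-0.025,0,0,0,0.087],[0,0,-0.025,0,0,0,0.087],[0,0,-0.025,0,0,0,0.087],[0,0,-0.015,0,0,0,0.087],[0,0,0,0,0,0,0.087],[0,0,0,0,0,0,0.087]]]'

```text
time_s: 32.35
tool_pos: [0.3987, 0.2229, 0.2629]
tool_rot: [-180.0, -0.0, 164.0]
force: [1.8, 0.3, -0.7]
grip_width: 0.0872
grasp_force: 0.0
```

```bash
python3 - <<'E'
from cell import *; import cv2
im=read_camera("side")["frame"][:,:,::-1]
cv2.imwrite("pics/end.png",cv2.resize(im[100:330,130:400],(700,596),interpolation=cv2.INTER_CUBIC))
E
```

```text
(no output)
```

View pics/end.png

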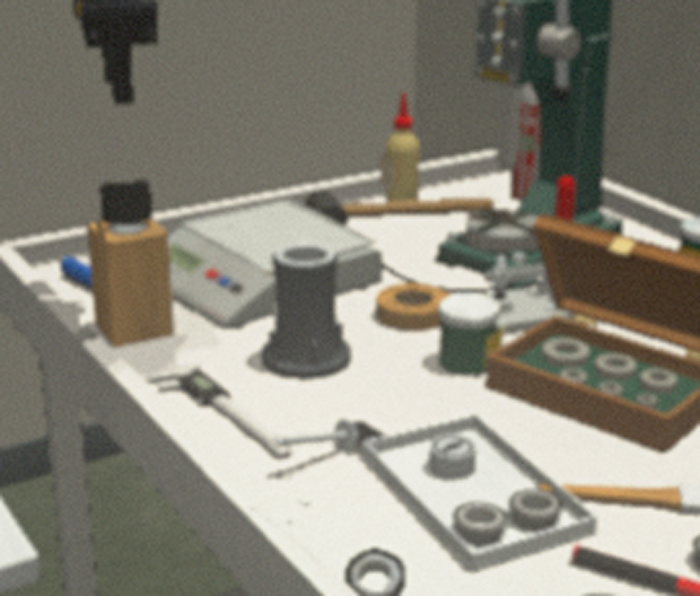

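The key hangs in its stand (125,220), the bearing stands upright in the tray (452,457), and the cones, tin and tape have not moved.

```bash
python3 -c "
from cell import *;print(sign_off())"
```

```text
the job is handed in; nothing more can be done
None
```

The job is handed in at about 32 s of the 67 s allowed: the last picture shows the bearing upright in the free part of the tray and the key back in its stand; the small look-alike key fell over by itself early on, untouched by the arm, and the sign-off call returned no verdict.

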